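Load the orbital shaker and set its dials

ROBOT

A 6-joint arm with a two-finger parallel gripper is mounted at the origin on a cart in front of the work surface, level with it; the furniture and walls round the work are solid. World frame = base frame: x ahead of the robot, y to its left, z up, the work surface at z = 0. Lengths are in m, angles in degrees, forces in N, time in s.
With the tool pointing down it reaches from about 0.3 to 0.75 m from the base axis. Payload 8.5 kg.
Tool frame: the origin (TCP) lies between the finger pads; the fingertips stand env.finger_overhang ahead of it and the grasp point (between the pads) lies 2 mm behind it (env.finger_overhang is the distance from the TCP to the fingertips, in m); z points along the fingers, y is the line along which they close (so a half turn about z gives the same grasp; the last joint's range is limited). The gripper opens to 85 mm and grips with 20 to 120 N. Pads are 22 mm wide; open, the fingers measure 114 mm over their backs; the gripper's body (76 mm by 85 mm) begins 54 mm behind the grasp point. The pads swing forward as they close: fully open they stand 13 mm farther back than shut.
Start: joints at [-88.94, 21.807, 74.336, -0, 83.858, -12.336], TCP at [0.127, -0.535, 0.248] pointing down, gripper open.
Joint ranges: [-178.18, 178.18], [-50.72, 133.34], [12.68, 142.11], [-81.47, 261.47], [9.98, 163.14], [-165.26, 165.26]. Speed limits (degrees/s): [136.94, 136.94, 180, 180, 180, 180].

INTERFACE

Orientations are given as a 3x3 rotation matrix whose columns are the frame's x, y, z axes.
In Python, from rig import env gives the robot as it stands. The module is installed in compiled form; this text tells all that it offers.
- The arm moves only by the tool jog_arm, never from a script. Its arguments are lists of equal length, an entry for each row: "hand": the finger opening in m, from 0 to 0.0854; "travel": the shift along the world's x, y, z in m, a list of three; "yaw": the turn about the world's z in rad. A call has exactly 5 rows; each row shifts and turns the commanded pose from where the row before left it; what a row does not reach is not made up. A row lasts 1/8 s, in which the tool goes at most 62.5 mm and 10.7 degrees, less where a joint would pass 70% of its speed; a pose out of reach is approached as far as the arm can. A call is refused whole if a number of a shift passes 0.0625 or a number of a turn 0.188, either way. A call with a gripper value outside its range is refused whole. The fingers move at their own pace and stop on an object; "grip_force" is the grip in N (left out, the last holds). Time passes only in rows, so rows that do not move let the fingers close, or fill a call up. It gives the time, the measured TCP pose, the force, the opening and the grip force at its end, in the units of the state.
- env.observe(): the state, without advancing time (a new reading comes with each control period).
- env.get_image(name): name is "scene" or "top" or "wrist"; returns the picture (400x640x3 uint8, red, green, blue); there is no depth.
- env.calibration(name): a dict with "fx", "fy", "cx", "cy" (pixels), "k1" (the pictures are not rectified: a ray, as slopes to the right and down, at radius r is drawn at 1 + k1 r^2 times it, then the intrinsics apply), "position" and "rotation" of the camera in the world; the wrist camera has in their place "hand_eye" (4x4, takes a point from camera to tool coordinates, whose origin is the TCP and whose axes are the flange's). Camera axes: x right, y down, z forward; pixel columns grow to the right and rows downward; lengths in m; the calibration is good to about 2 mm. A picture is of the moment at which its call begins: read the wrist's pose just before it. calibration takes no time and is no camera call.
- env.close_job(): hands the job in; it is judged then, once.
The state is a dict: "time_s": time; "q": joint angles; "qvel": joint speeds; "joint_efforts": joint torques, N m; "position": TCP position; "tool_rot": TCP orientation; "ft_force": force on the tool from outside, world axes, zero at the start; "wrist_torque": the same for the moment, N m; "grip_width": finger opening in m; "gripper_force": force on a finger pad.
Only numpy, scipy, OpenCV 4.12 (cv2) and the standard library are available. Lean on these libraries where they do the work, as an engineer would, in place of code of your own. Each camera call takes 0.05 s, during which the arm holds its last target. There are 200 camera calls.

TASK

Get the shaker ready for an extraction run: stand the two small brown bottles from the front of the bench upright on the tray between the clamp bars, side by side, one on each side of the middle so that the load is balanced, and slide the clamp to the rear until both are held snugly between the bars. Then turn the left (speed) dial until its pointer is at the steel rider on its rim, and last, as it starts the run, do the same with the right (timer) dial. Do not shift the riders, and leave the other things on the bench where they are.

Things in the scene. Friction and masses are not known exactly. Their poses are not given: they have to be found in the camera images.
- shaker: Orbital shaker, white housing 300 x 200 mm, fixed. Origin: underside centre on the bench; x to its rear, y to its left, z up. Front third: flat deck 62 mm high with two dials. Behind: tray, smooth black liner with top 74 mm above the bench; fixed rear clamp bar 82 to 116 mm above the bench, rubber face at x = +125 mm, 140 mm wide; guide rods and posts at y = +-85 mm, up to 117 mm high
- load_place (a point): Point on the tray's liner, on its middle line and 30 mm in front of the rear bar's face (x = +95, y = 0, z = 74 mm in the shaker's frame; the point's axes are the shaker's). A clamped bottle's foot centre lies level with it in x; side by side they stand about 36 mm to its left and right (81 mm of room to the guide rods)
- clamp (a joint): Sliding clamp bar in front of the bottles' place, parallel to the rear bar; slide in m, 0 = fully open (110 mm between the rubber faces), grows towards the shaker's rear (+x): gap = 110 mm minus travel, so it grips the 60 mm bottles at 0.050. Runs stiffly (3 N plus some drag) and stays where it is left
- clamp_grip (a point): Upright round black grip of the sliding clamp, 30 mm in diameter and 30 mm tall, on an arm 56 mm in front of the moving rubber face; the point lies on its axis, 14 mm below its top (130 mm above the bench). Slides with the clamp
- clamp_pad (a point): Middle of the sliding clamp's rubber face (140 mm wide, 20 mm high), 94 mm above the bench
- speed_dial (a joint): Left dial, a pointer knob on an upright axis; rad, grows clockwise seen from above, 0 = pointing front left (135 degrees from the shaker's x towards y), end 4.71. Friction 0.06 N m; stays where left. Its bar is 14 mm wide, 54 long, 32 tall, top 105 mm above the bench, lies along the pointer, on a 42 mm disc with top at 73.5 mm; a white nose and line mark the pointing end
- speed_axis (a point): Point on the left dial's axis, 5.5 mm below the top of the knob's bar (99.5 mm above the bench); shaker frame x = -104, y = +50 mm
- speed_pointer (a point): Tip of the left dial's pointer, 35 mm from its axis, 72 mm above the bench
- speed_rider (a joint): Angle of the left dial's set-point rider, same zero and sense as the dial: the dial is on it when both read the same. It differs from run to run, and must not be moved
- speed_mark (a point): Inner end of the left rider, a small steel clip 7 mm wide on the rim of the dial plate (91 mm across), top 72 mm above the bench; the point lies 35 mm from the dial's axis, where the pointer's tip belongs
- timer_dial (a joint): Right dial: same knob, zero and sense as the left one
- timer_axis (a point): As speed_axis, for the right dial; shaker frame x = -104, y = -50 mm
- timer_pointer (a point): Tip of the right dial's pointer, 35 mm from its axis
- timer_rider (a joint): Angle of the right dial's rider, same zero and sense as its dial
- timer_mark (a point): Inner end of the right dial's rider, 35 mm from the axis
- wash_bottle: White rinse bottle with a red cap, 68 mm in diameter, 162 mm tall; bystander. Origin: centre of its foot
- stock_bottle: Large brown reagent bottle, 84 mm in diameter, 197 mm tall; bystander. Origin: centre of its foot
- beaker: Empty glass beaker, 73 mm in diameter, 96 mm tall; bystander. Origin: centre of its foot
- tape: Roll of tape lying flat, 73 mm in diameter, 19 mm high; bystander
- tin: Round blue-lidded tin, 62 mm in diameter, 30 mm high; bystander
- sample_a: One of the two small brown bottles to be loaded: 60 mm in diameter, 147 mm tall, 0.2 to 0.37 kg; straight up to about 95 mm, then narrows to a white screw cap 31 mm in diameter and 26 mm tall (grasp it there). Origin: centre of its foot. Stands in any of four places at the front of the bench, left or right of the shaker
- sample_b: The other small brown bottle to be loaded: 60 mm in diameter, 142 mm tall, 0.2 to 0.37 kg; straight up to about 95 mm, then narrows to a red screw cap 31 mm in diameter and 26 mm tall (grasp it there). Origin: centre of its foot. Stands in any of four places at the front of the bench, left or right of the shaker
Things that resemble listed ones, but are neither listed nor needed, are in the scene too. Leave any black look-alike of the sample_b alone.

How it is judged:
By the outcome, as a careful person would: the job done as asked, in the order asked, and still so for the second after the job is handed in, with the robot touching nothing.
It also fails if it takes over 72 s, if anything falls off the work surface, if the arm or the gripper's body presses on something with over 40 N, if the wrist force passes 120 N, or if a joint passes its speed limit or range.

## Working session

There is one attempt and no reset: what is moved stays moved. The work goes in short steps, Python scripts to look and compute and a tool call to move; the robot and the scene stay as the last step left them, time stands still between calls to the robot, and variables do not carry over. Pictures are saved under pics/ and viewed, at most 10 in all, crops included, and the job is handed in when it is done.

Besides the shell and the picture viewer there is one more tool, called after ">>>" in YAML: its name, and indented under it one key for each argument. jog_arm: Moves the arm, as the interface text tells. Its arguments: {"type":"object","properties":{"hand":{"type":"array"},"travel":{"type":"array"},"yaw":{"type":"array"},"grip_force":{"type":"number"}},"required":["hand","travel","yaw"]}

```bash
mkdir -p pics
cat > h.py <<'E'
import numpy as np, cv2
from rig import env
def cam(name):
    c=env.calibration(name)
    if name=="wrist":
        s=env.observe(); T=np.eye(4); T[:3,:3]=np.array(s["tool_rot"]); T[:3,3]=s["position"]
        T=T@np.array(c["hand_eye"]); return c,T[:3,:3],T[:3,3]
    return c,np.array(c["rotation"]),np.array(c["position"])
def ray(C,u,v):
    c,R,p=C
    x,y=(u-c["cx"])/c["fx"],(v-c["cy"])/c["fy"]; a,b=x,y
    for _ in range(20):
        f=1+c["k1"]*(a*a+b*b); a,b=x/f,y/f
    return R@np.array([a,b,1])
def at(C,u,v,z):
    d=ray(C,u,v); p=C[2]; return p+d*(z-p[2])/d[2]
def proj(C,P):
    c,R,p=C; q=R.T@(np.array(P)-p); a,b=q[0]/q[2],q[1]/q[2]; f=1+c["k1"]*(a*a+b*b)
    return np.array([c["fx"]*a*f+c["cx"],c["fy"]*b*f+c["cy"]])
def snap(name,fn):
    C=cam(name); im=env.get_image(name)[:,:,::-1].copy(); cv2.imwrite("pics/"+fn,im); return C,im
E
python3 - <<'E'
from h import *
a,ia=snap("top","top0.png"); b,ib=snap("scene","scene0.png")
for c in (a,b): print(c[0]["fx"],c[0]["k1"],c[2].round(3),c[1].round(2).tolist())
print(env.finger_overhang,env.observe())
E
```

```text
426.2645631978226 0.01009643502613644 [ 0.263 -0.264  1.544] [[-0.1, -0.97, 0.2], [-0.99, 0.1, -0.02], [0.0, -0.2, -0.98]]
440.8472798196978 0.03658535472520809 [-0.284  0.667  1.141] [[-0.73, -0.44, 0.52], [-0.68, 0.46, -0.57], [0.01, -0.77, -0.64]]
0.017 {'time_s': 0.1, 'q': array([-8.89399852e+01,  2.18365969e+01,  7.43786801e+01, -6.71993594e-05,
        8.38566901e+01, -1.23331768e+01]), 'qvel': array([-0.00997445, -0.00565092, -0.12297965,  0.0225058 ,  0.04308043,
       -0.09961968]), 'joint_efforts': array([ 5.23383191e-03, -4.49213898e+01, -2.31656671e+01, -1.27986777e-04,
        3.66109220e-03, -6.96292176e-06]), 'position': array([ 0.12741515, -0.53479926,  0.24778868]), 'tool_rot': array([[ 9.72803384e-01,  2.31632415e-01, -2.44026850e-05],
       [ 2.31632263e-01, -9.72802610e-01,  1.25582596e-03],
       [ 2.67151004e-04, -1.22732419e-03, -9.99999211e-01]]), 'ft_force': array([-0.14797564,  0.0217114 , -0.09037012]), 'wrist_torque': array([-0.07232272,  0.00106613,  0.00328158]), 'gripper_force': 0.0, 'grip_width': 0.08551465339978441}
```

View pics/top0.png

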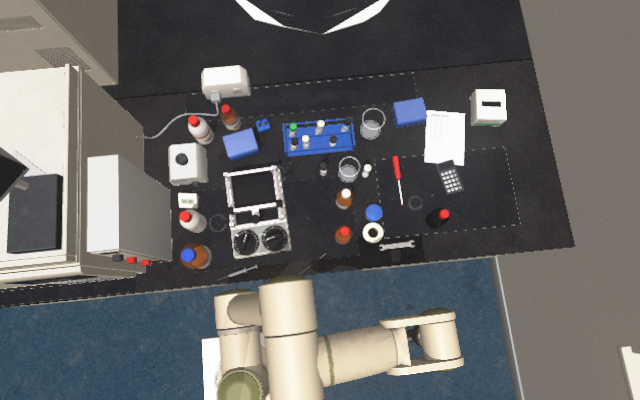

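View pics/scene0.png

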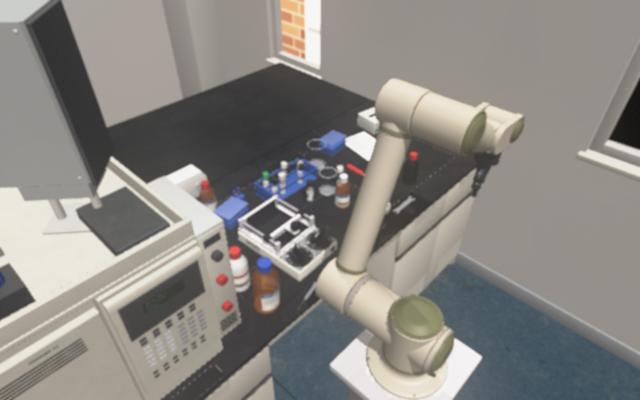

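Top view: the shaker is at about (258,210). Sample_a candidates: brown bottle with white cap (345,195), and white caps in the rack and small vials (367,170). Sample_b candidates: brown with red cap (343,235), black look-alike (443,215), brown with red cap at the rear (230,115), and white rinse bottles with red caps (195,122) and (186,217). By the description I choose (345,195) and (343,235). I'll check them in one close crop.

Run:
```python
from h import *
im=cv2.imread("pics/top0.png")
cv2.imwrite("pics/crop0.png",cv2.resize(im[155:265,220:400],(792,484),interpolation=cv2.INTER_CUBIC))
C=cam("top")
print("a cap",at(C,346,192,.147),"b cap",at(C,345,230,.142))
for n,u,v in (("dialL",246,240),("dialR",275,237)): print(n,at(C,u,v,.07))
```

```text
a cap [ 0.58160056 -0.38909738  0.147     ] b cap [ 0.45451999 -0.37118636  0.142     ]
dialL [ 0.4651353  -0.03112619  0.07      ]
dialR [ 0.46513987 -0.1319843   0.07      ]
```

View pics/crop0.png

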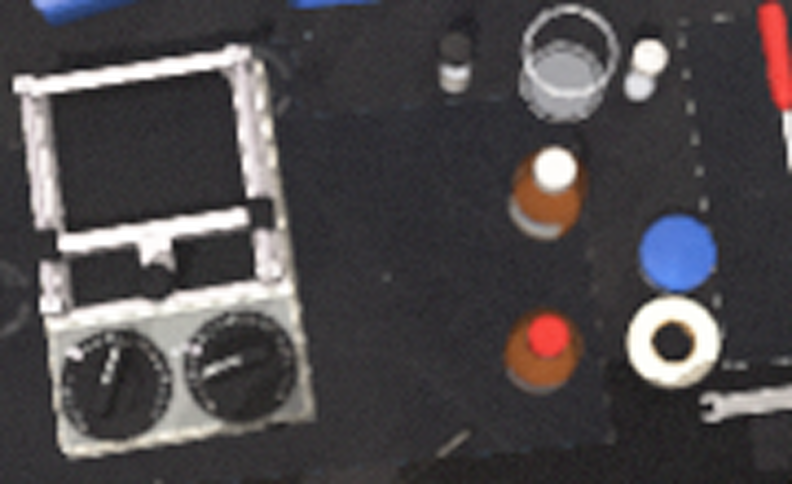

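The crop shows a brown bottle with a white cap at (346.1,193.2) and a brown bottle with a red cap at (344.8,231.1), both right of the shaker and free. The dial centres are near (246.6,242.5) and (274.8,238.4), and the clamp grip is near (256,219).

Run:
```python
from h import *
from scipy.optimize import least_squares
C=cam("top")
u=lambda a,b:(220+a/4.4,155+b/4.4)
print("a",at(C,*u(555,168),.147),"b",at(C,*u(549,335),.142))
F=[((-.104,.05,.07),u(117,385)),((-.104,-.05,.07),u(241,367)),((-.15,.1,.062),u(68,452)),((-.15,-.1,.062),u(312,417))]
def P(p,q): c,s=np.cos(p[2]),np.sin(p[2]); return [p[0]+c*q[0]-s*q[1],p[1]+s*q[0]+c*q[1],q[2]]
f=lambda p:np.concatenate([proj(C,P(p,q))-v for q,v in F])
r=least_squares(f,[.57,-.08,0]); print(r.x,np.degrees(r.x[2]),f(r.x).round(1))
for n,q in dict(load=(.095,0,.074),sp=(-.104,.05,.0995),tm=(-.104,-.05,.0995),grip=(-.041,0,.13)).items(): print(n,np.round(P(r.x,q),4),np.round((np.array(proj(C,P(r.x,q)))-[220,155])*4.4))
print(np.round(env.calibration("wrist")["hand_eye"],3), env.calibration("wrist")["fx"])
```

```text
a [ 0.57749682 -0.38907865  0.147     ] b [ 0.45082606 -0.3699969   0.142     ]
[ 0.56224324 -0.07841428  0.04281083] 2.452879975890568 [ 0.1  0.   0.6 -0.1 -1.3  0.3  0.6 -0.2]
load [ 0.6572 -0.0743  0.074 ] [151. 132.]
sp [ 0.4562 -0.0329  0.0995] [111. 381.]
tm [ 0.4605 -0.1328  0.0995] [240. 362.]
grip [ 0.5213 -0.0802  0.13  ] [160. 285.]
[[ 0.001 -0.951 -0.309  0.079]
 [ 1.     0.001 -0.    -0.   ]
 [ 0.001 -0.309  0.951 -0.125]
 [ 0.     0.     0.     1.   ]] 329.27385528706856
```

>>> jog_arm:
  hand: [0.07,0.07,0.07,0.07,0.07]
  travel:
    - [0.02,0.01,0]
    - [0.035,0.018,0]
    - [0.045,0.023,0]
    - [0.045,0.023,0]
    - [0.045,0.023,0]
  yaw: [0,0,0,0,0]
  grip_force: 40

```text
time_s: 0.72
position: [0.3187, -0.437, 0.248]
tool_rot: [[0.973, 0.231, -0.0], [0.231, -0.973, 0.001], [-0.0, -0.001, -1.0]]
ft_force: [0.5, -0.3, -0.7]
grip_width: 0.0698
gripper_force: 0.0
```

>>> jog_arm:
  hand: [0.07,0.07,0.07,0.07,0.07]
  travel:
    - [0.045,0.023,0]
    - [0.04,0.02,0]
    - [0.03,0.015,0]
    - [0.02,0.01,0]
    - [0,0,0]
  yaw: [0,0,0,0,0]

```text
time_s: 1.35
position: [0.4532, -0.3692, 0.2478]
tool_rot: [[0.972, 0.234, -0.001], [0.234, -0.972, 0.001], [-0.0, -0.001, -1.0]]
ft_force: [-0.4, -1.6, -0.3]
grip_width: 0.0702
gripper_force: 0.0
```

Run:
```python
from h import *
C,im=snap("wrist","w1.png")
cv2.imwrite("pics/w1b.png",cv2.resize(im,(800,500)))
print(env.observe()["position"],proj(C,[.451,-.370,.142]), proj(C,[.4775,-.389,.147]))
hsv=cv2.cvtColor(im,cv2.COLOR_BGR2HSV)
m=((hsv[...,0]<8)|(hsv[...,0]>172))&(hsv[...,1]>150)&(hsv[...,2]>110)
n,l,s,c=cv2.connectedComponentsWithStats(m.astype(np.uint8))
for i in range(1,n):
    if s[i,4]>100: print(s[i],c[i],at(C,*c[i],.142))
```

```text
[ 0.45246078 -0.36974534  0.24788108] [322.96753387 211.94474182] [357.91891257 185.93994806]
[ 587    0   38   42 1003] [603.51645065  18.57627119] [ 0.61366072 -0.50741027  0.142     ]
[ 300  181   40   46 1494] [319.80455154 203.58232932] [ 0.45679613 -0.36619984  0.142     ]
```

View pics/w1b.png

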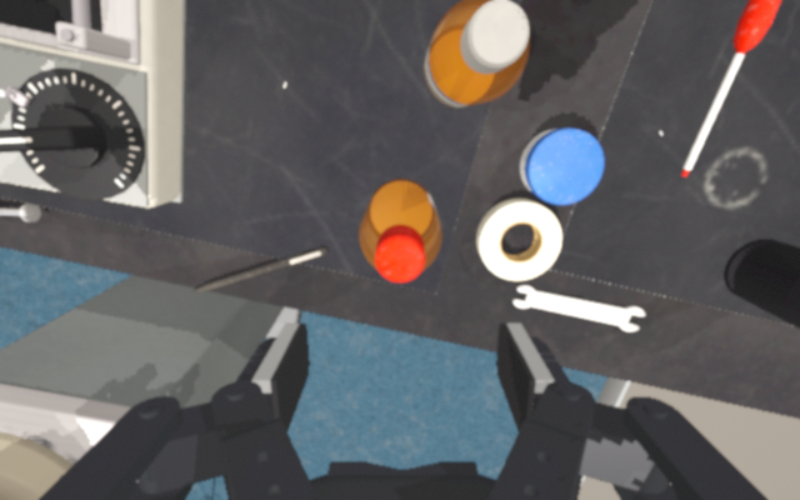

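The wrist view shows the red cap's top centre at about (320,206), which gives (0.4545,-0.367), 3 mm from the top-view estimate. The white cap is at (397,28), and the fingers straddle the red cap.

>>> jog_arm:
  hand: [0.07,0.07,0.07,0.07,0.07]
  travel:
    - [0.001,0.001,-0.015]
    - [0.001,0.002,-0.03]
    - [0,0,-0.035]
    - [0,0,-0.025]
    - [0,0,-0.015]
  yaw: [0,0,0,0,0]

```text
time_s: 2.02
position: [0.4533, -0.3669, 0.1264]
tool_rot: [[0.973, 0.231, -0.002], [0.231, -0.973, 0.002], [-0.001, -0.002, -1.0]]
ft_force: [-0.2, -0.1, -0.1]
grip_width: 0.0699
gripper_force: 0.0
```

>>> jog_arm:
  hand: [0.05,0.0,0.0,0.0,0.0]
  travel:
    - [0,0,0]
    - [0,0,0]
    - [0,0,0]
    - [0,0,0]
    - [0,0,0]
  yaw: [0,0,0,0,0]
  grip_force: 50

```text
time_s: 2.65
position: [0.4547, -0.3674, 0.1293]
tool_rot: [[0.973, 0.232, 0.001], [0.232, -0.973, -0.002], [0.001, 0.002, -1.0]]
ft_force: [-0.3, -0.7, 6.2]
grip_width: 0.0334
gripper_force: 45.7
```

>>> jog_arm:
  hand: [0.0,0.0,0.0,0.0,0.0]
  travel:
    - [0,0,0.015]
    - [0,0,0.035]
    - [0,0,0.05]
    - [0,0,0.045]
    - [0,0,0.025]
  yaw: [0,0,0,0,0]

```text
time_s: 3.28
position: [0.4545, -0.3669, 0.3014]
tool_rot: [[0.973, 0.232, 0.002], [0.232, -0.973, -0.002], [0.001, 0.003, -1.0]]
ft_force: [0.5, -0.8, -3.1]
grip_width: 0.0332
gripper_force: 44.0
```

>>> jog_arm:
  hand: [0.0,0.0,0.0,0.0,0.0]
  travel:
    - [0.008,0.0135,0]
    - [0.0165,0.0275,0]
    - [0.0245,0.041,0]
    - [0.0245,0.041,0]
    - [0.0245,0.041,0]
  yaw: [-0.019,-0.019,-0.019,-0.019,-0.019]

```text
time_s: 3.9
position: [0.5528, -0.2014, 0.2987]
tool_rot: [[0.99, 0.138, -0.0], [0.138, -0.99, 0.0], [-0.0, -0.0, -1.0]]
ft_force: [0.7, -0.9, -3.5]
grip_width: 0.0327
gripper_force: 43.7
```

>>> jog_arm:
  hand: [0.0,0.0,0.0,0.0,0.0]
  travel:
    - [0.0245,0.041,0]
    - [0.0245,0.041,0]
    - [0.0245,0.041,0]
    - [0.0165,0.0275,0]
    - [0.008,0.0135,0]
  yaw: [-0.019,-0.019,-0.019,-0.019,-0.019]

```text
time_s: 4.53
position: [0.6508, -0.037, 0.2983]
tool_rot: [[0.999, 0.045, -0.001], [0.045, -0.999, 0.0], [-0.001, -0.001, -1.0]]
ft_force: [-0.7, -0.1, -1.7]
grip_width: 0.0326
gripper_force: 43.6
```

Run:
```python
from h import *
C,im=snap("wrist","w2.png"); cv2.imwrite("pics/w2b.png",cv2.resize(im,(800,500)))
s=env.observe(); print(s["position"],s["tool_rot"].round(3).tolist(),s["grip_width"],s["gripper_force"],s["ft_force"])
```

```text
[ 0.65114124 -0.03604589  0.29822024] [[0.999, 0.045, -0.001], [0.045, -0.999, 0.001], [-0.001, -0.001, -1.0]] 0.03248917405261291 43.62909829826094 [ 0.03072788  2.17061903 -3.5286089 ]
```

View pics/w2b.png

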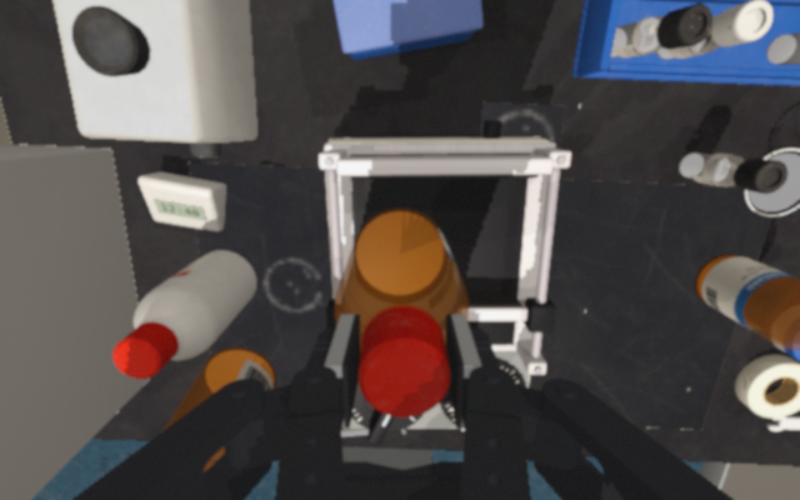

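The wrist view shows the held red-cap bottle over the tray's left half. The rear posts are at (330,160) and (560,159) in the enlarged view, with the rear bar between them. I'll check the shaker frame against these.

Run:
```python
from h import *
C=cam("wrist"); k=1.25
L=at(C,330/k,160/k,.117); R=at(C,560/k,159/k,.117); print(L,R,np.linalg.norm(L-R),np.degrees(np.arctan2(-(L-R)[0],(L-R)[1])))
def P(p,q): c,s=np.cos(p[2]),np.sin(p[2]); return [p[0]+c*q[0]-s*q[1],p[1]+s*q[0]+c*q[1],q[2]]
p=[.5622,-.0784,.0428]
im=cv2.imread("pics/w2.png"); im=cv2.resize(im[90:330,230:480],None,fx=2.4,fy=2.4,interpolation=cv2.INTER_CUBIC)
for q in [(.125,.07,.116),(.125,-.07,.116),(.125,-.07,.082),(.125,.07,.082),(.125,.085,.117),(.125,-.085,.117),(.095,-.036,.074),(.095,.036,.074),(.15,.1,.062),(.15,-.1,.062),(.015,-.07,.104)]:
    u=proj(C,P(p,q)); print(q,u.round(1)); u=(u-[230,90])*2.4; cv2.circle(im,tuple(int(x) for x in u),4,(0,255,0),1)
cv2.imwrite("pics/w2o.png",im)
```

```text
[0.7001643  0.01961036 0.117     ] [ 0.70847365 -0.14688787  0.117     ] 0.1667054473634981 2.857065721465649
(0.125, 0.07, 0.116) [288.9 146.8]
(0.125, -0.07, 0.116) [440.1 147.2]
(0.125, -0.07, 0.082) [428.8 142.3]
(0.125, 0.07, 0.082) [292.1 141.9]
(0.125, 0.085, 0.117) [272.6 146.9]
(0.125, -0.085, 0.117) [456.8 147.4]
(0.095, -0.036, 0.074) [391.9 169.4]
(0.095, 0.036, 0.074) [325.  169.1]
(0.15, 0.1, 0.062) [264.8 115.4]
(0.15, -0.1, 0.062) [454.  115.9]
(0.015, -0.07, 0.104) [424.4 249.3]
```

View pics/w2o.png

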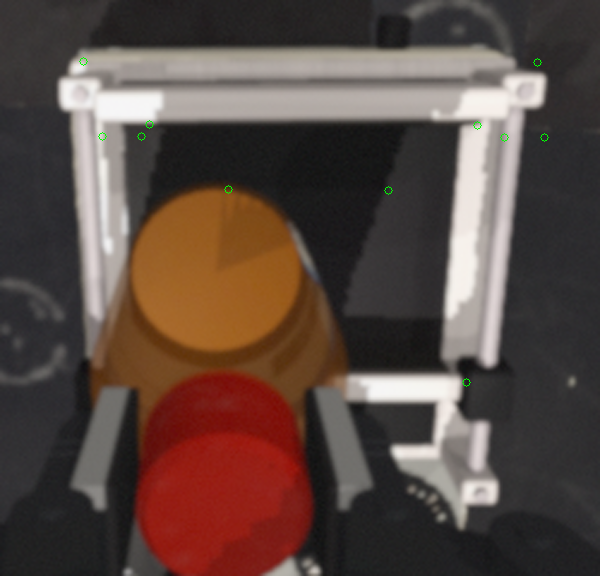

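The overlay shows the top-view fit sits too far right and forward. From the posts, the middle line at the rear is y ≈ -0.064. From both bars, the shaker is about 5 mm farther in x. Corrected load place: about (0.662,-0.065). The left bottle goes to (0.656,-0.029), with 5 mm of slack to the rear bar.

>>> jog_arm:
  hand: [0.0,0.0,0.0,0.0,0.0]
  travel:
    - [0.003,0.004,-0.012]
    - [0.002,0.003,-0.025]
    - [0,0,-0.026]
    - [0,0,-0.018]
    - [0,0,-0.008]
  yaw: [0,0,0,0,0]

```text
time_s: 5.2
position: [0.6547, -0.0326, 0.2077]
tool_rot: [[0.999, 0.043, -0.003], [0.043, -0.999, 0.001], [-0.003, -0.001, -1.0]]
ft_force: [0.2, 0.6, -2.1]
grip_width: 0.0324
gripper_force: 43.8
```

Run:
```python
from h import *
C,im=snap("wrist","w3.png"); cv2.imwrite("pics/w3b.png",cv2.resize(im,(800,500)))
s=env.observe(); print(s["position"],s["ft_force"],proj(C,s["position"]+[0,0,.015])*1.25)
```

```text
[ 0.6546892  -0.03252176  0.20744193] [-0.24273561  0.10408593 -3.46886287] [403.28998909 386.53375137]
```

View pics/w3b.png

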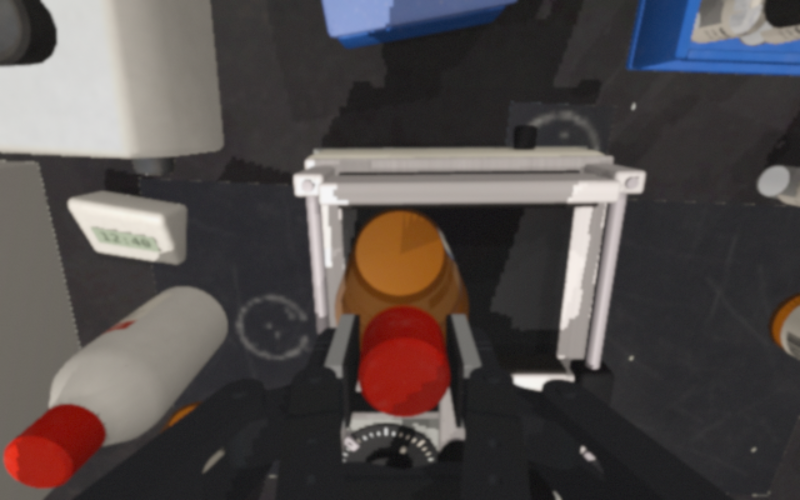

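The wrist view shows the bottle over the tray left of the middle. The posts are at (308,182) and (630,180); scaled by their 170 mm spacing, the bottle is 35 mm left of the midline. The held cap is where the tool says it is, so y is fine and I'll lower it.

>>> jog_arm:
  hand: [0.0,0.0,0.0,0.0,0.0]
  travel:
    - [0,0,-0.002]
    - [0,0,-0.001]
    - [0,0,-0.001]
    - [0,0,0]
    - [0,0,0]
  yaw: [0,0,0,0,0]

```text
time_s: 5.88
position: [0.6555, -0.032, 0.2055]
tool_rot: [[0.999, 0.044, 0.0], [0.044, -0.999, -0.0], [0.0, 0.0, -1.0]]
ft_force: [0.7, 0.0, -2.3]
grip_width: 0.0323
gripper_force: 43.8
```

Run:
```python
from h import *
s=env.observe(); print(s["position"],s["ft_force"])
C=cam("wrist"); k=1.25; d=np.array([0,0,.004])
print(at(C,308/k,182/k,.113),at(C,630/k,180/k,.113),at(C,470/k,203/k,.112))
```

```text
[ 0.65545477 -0.03198632  0.20546351] [ 0.71109098  0.01475044 -2.27911193]
[0.70157788 0.02006642 0.113     ] [ 0.71000563 -0.14778466  0.113     ] [ 0.69413724 -0.065998    0.112     ]
```

>>> jog_arm:
  hand: [0.0,0.0,0.0,0.0,0.0]
  travel:
    - [0,0,-0.001]
    - [0,0,-0.001]
    - [0,0,-0.001]
    - [0,0,0]
    - [0,0,0]
  yaw: [0,0,0,0,0]

```text
time_s: 6.5
position: [0.6559, -0.0319, 0.2041]
tool_rot: [[0.999, 0.044, 0.003], [0.044, -0.999, -0.0], [0.003, 0.001, -1.0]]
ft_force: [-1.0, 2.0, 7.2]
grip_width: 0.0325
gripper_force: 47.1
```

>>> jog_arm:
  hand: [0.055,0.055,0.055,0.055,0.055]
  travel:
    - [0,0,0]
    - [0,0,0]
    - [0,0,0]
    - [0,0,0.02]
    - [0,0,0.035]
  yaw: [0,0,0,0,0]

```text
time_s: 7.12
position: [0.655, -0.032, 0.2566]
tool_rot: [[0.999, 0.044, -0.003], [0.044, -0.999, 0.001], [-0.003, -0.001, -1.0]]
ft_force: [-0.0, -0.2, 0.5]
grip_width: 0.0546
gripper_force: 0.0
```

>>> jog_arm:
  hand: [0.07,0.07,0.07,0.07,0.07]
  travel:
    - [-0.004,-0.02,0.015]
    - [-0.008,-0.038,0]
    - [-0.01,-0.048,0]
    - [-0.01,-0.048,0]
    - [-0.01,-0.048,0]
  yaw: [0,0,0,0,0]

```text
time_s: 7.75
position: [0.6122, -0.2368, 0.2715]
tool_rot: [[0.999, 0.043, -0.001], [0.043, -0.999, 0.0], [-0.001, -0.0, -1.0]]
ft_force: [0.6, 0.0, 0.9]
grip_width: 0.0697
gripper_force: 0.0
```

>>> jog_arm:
  hand: [0.07,0.07,0.07,0.07,0.07]
  travel:
    - [-0.01,-0.048,0]
    - [-0.01,-0.048,0]
    - [-0.009,-0.036,0]
    - [-0.004,-0.02,0]
    - [0,0,0]
  yaw: [0,0,0,0,0]

```text
time_s: 8.38
position: [0.5798, -0.3872, 0.2715]
tool_rot: [[0.999, 0.042, -0.001], [0.042, -0.999, 0.001], [-0.001, -0.001, -1.0]]
ft_force: [0.6, 0.5, 0.4]
grip_width: 0.0703
gripper_force: 0.0
```

Run:
```python
from h import *
C,im=snap("wrist","w4.png")
print(env.observe()["position"],proj(C,[.5805,-.386,.147]))
hsv=cv2.cvtColor(im,cv2.COLOR_BGR2HSV)
m=(hsv[...,1]<40)&(hsv[...,2]>120)
n,l,s,c=cv2.connectedComponentsWithStats(m.astype(np.uint8))
for i in range(1,n):
    if s[i,4]>200: print(s[i],c[i],at(C,*c[i],.147))
```

```text
[ 0.58034715 -0.38585769  0.27193106] [321.19786817 200.11466915]
[    0     3   159   297 20738] [ 85.29004726 144.76130774] [ 0.61613262 -0.20826763  0.147     ]
[ 315   14  134   97 5929] [369.56046551  71.16141002] [ 0.67676653 -0.41589493  0.147     ]
[617  22  23  52 652] [631.54907975  53.51687117] [ 0.69434719 -0.59296709  0.147     ]
[258  40  21  27 293] [270.70307167  55.778157  ] [ 0.68365525 -0.34665302  0.147     ]
[491 123  23  77 600] [501.82833333 160.57833333] [ 0.61787124 -0.5216476   0.147     ]
[299 141  36  16 218] [317.86697248 145.93119266] [ 0.62311126 -0.38168858  0.147     ]
[  0 172  51  15 720] [ 24.30694444 179.15      ] [ 0.58745398 -0.15754557  0.147     ]
[ 303  175   38   44 1312] [322.0160061  196.68140244] [ 0.58337118 -0.38652578  0.147     ]
[ 358  235   85   79 2174] [395.13615455 269.9075437 ] [ 0.52106546 -0.45142044  0.147     ]
[202 259  36  56 674] [218.72848665 286.15875371] [ 0.49873001 -0.30080763  0.147     ]
[   0  267   77   50 1214] [ 40.56919275 299.99505766] [ 0.47908816 -0.14652361  0.147     ]
[449 290  42  20 583] [470.06861063 298.7838765 ] [ 0.4958421  -0.51971397  0.147     ]
[ 559  343   81   57 2911] [609.83785641 367.11782892] [ 0.42940971 -0.66100541  0.147     ]
[471 346  41  17 216] [486.7962963  353.03703704] [ 0.43894198 -0.54528392  0.147     ]
```

>>> jog_arm:
  hand: [0.07,0.07,0.07,0.07,0.07]
  travel:
    - [0.001,0,-0.017]
    - [0,0,-0.035]
    - [0,0,-0.04]
    - [0,0,-0.03]
    - [0,0,-0.015]
  yaw: [0,0,0,0,0]

```text
time_s: 9.05
position: [0.5817, -0.3842, 0.134]
tool_rot: [[0.999, 0.046, -0.001], [0.046, -0.999, 0.002], [-0.001, -0.002, -1.0]]
ft_force: [0.4, -0.7, 0.1]
grip_width: 0.0702
gripper_force: 0.0
```

>>> jog_arm:
  hand: [0.05,0.0,0.0,0.0,0.0]
  travel:
    - [0,0,0]
    - [0,0,0]
    - [0,0,0]
    - [0,0,0]
    - [0,0,0]
  yaw: [0,0,0,0,0]

```text
time_s: 9.68
position: [0.582, -0.3867, 0.1373]
tool_rot: [[0.999, 0.044, 0.003], [0.044, -0.999, -0.003], [0.003, 0.003, -1.0]]
ft_force: [1.1, -1.2, 5.8]
grip_width: 0.0302
gripper_force: 46.8
```

>>> jog_arm:
  hand: [0.0,0.0,0.0,0.0,0.0]
  travel:
    - [0,0,0.015]
    - [0,0,0.035]
    - [0,0,0.05]
    - [0,0,0.045]
    - [0,0,0.03]
  yaw: [0,0,0,0,0]

```text
time_s: 10.3
position: [0.5812, -0.3857, 0.3133]
tool_rot: [[0.999, 0.044, 0.001], [0.044, -0.999, -0.001], [0.001, 0.001, -1.0]]
ft_force: [0.6, -0.7, -3.8]
grip_width: 0.0301
gripper_force: 49.1
```

>>> jog_arm:
  hand: [0.0,0.0,0.0,0.0,0.0]
  travel:
    - [0.003,0.012,0]
    - [0.0065,0.0235,0]
    - [0.0095,0.0355,0]
    - [0.0095,0.0355,0]
    - [0.0095,0.0355,0]
  yaw: [0,0,0,0,0]

```text
time_s: 10.92
position: [0.6195, -0.2407, 0.3083]
tool_rot: [[0.999, 0.045, -0.003], [0.045, -0.999, 0.002], [-0.003, -0.003, -1.0]]
ft_force: [0.7, 0.0, -2.5]
grip_width: 0.03
gripper_force: 49.1
```

>>> jog_arm:
  hand: [0.0,0.0,0.0,0.0,0.0]
  travel:
    - [0.0095,0.0355,0]
    - [0.0095,0.0355,0]
    - [0.0095,0.0355,0]
    - [0.0065,0.0235,0]
    - [0.003,0.012,0]
  yaw: [0,0,0,0,0]

```text
time_s: 11.55
position: [0.6574, -0.1001, 0.3094]
tool_rot: [[0.999, 0.045, -0.002], [0.045, -0.999, 0.001], [-0.002, -0.001, -1.0]]
ft_force: [0.5, -0.5, -2.9]
grip_width: 0.0298
gripper_force: 49.1
```

>>> jog_arm:
  hand: [0.0,0.0,0.0,0.0,0.0]
  travel:
    - [0,0,-0.015]
    - [0,0,-0.025]
    - [0,0,-0.025]
    - [0,0,-0.015]
    - [0,0,-0.008]
  yaw: [0,0,0,0,0]

```text
time_s: 12.18
position: [0.6573, -0.1023, 0.2216]
tool_rot: [[0.999, 0.043, -0.001], [0.043, -0.999, 0.0], [-0.001, -0.0, -1.0]]
ft_force: [0.6, 0.4, -3.2]
grip_width: 0.0302
gripper_force: 49.1
```

>>> jog_arm:
  hand: [0.0,0.0,0.0,0.0,0.0]
  travel:
    - [0,0,0]
    - [0,0,0]
    - [0,0,0]
    - [0,0,0]
    - [0,0,0]
  yaw: [0,0,0,0,0]

```text
time_s: 12.8
position: [0.6574, -0.102, 0.2225]
tool_rot: [[0.999, 0.044, 0.0], [0.044, -0.999, -0.0], [0.0, 0.0, -1.0]]
ft_force: [1.0, 0.5, -3.6]
grip_width: 0.0302
gripper_force: 49.1
```

Run:
```python
from h import *
C,im=snap("wrist","w5.png"); cv2.imwrite("pics/w5b.png",cv2.resize(im,(800,500)))
s=env.observe(); print(s["position"],s["ft_force"])
```

```text
[ 0.65742005 -0.10202275  0.22241527] [ 0.32027759  1.1651673  -4.25287072]
```

View pics/w5b.png

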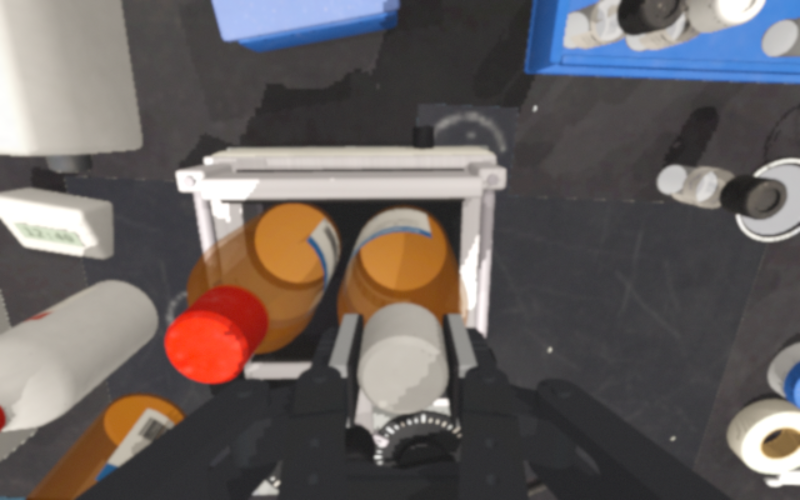

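The view shows the red-cap bottle standing upright at left. The posts are at (190,181) and (491,178), so the held white-cap bottle is 35 mm right of the midline. I'll lower it.

>>> jog_arm:
  hand: [0.0,0.0,0.0,0.0,0.0]
  travel:
    - [0,0,-0.004]
    - [0,0,-0.004]
    - [0,0,-0.002]
    - [0,0,-0.001]
    - [0,0,0]
  yaw: [0,0,0,0,0]

```text
time_s: 13.48
position: [0.6574, -0.102, 0.2114]
tool_rot: [[0.999, 0.044, 0.0], [0.044, -0.999, -0.0], [0.0, 0.0, -1.0]]
ft_force: [-1.5, 0.2, -3.3]
grip_width: 0.0302
gripper_force: 49.2
```

>>> jog_arm:
  hand: [0.0,0.0,0.0,0.0,0.0]
  travel:
    - [0,0,-0.001]
    - [0,0,-0.001]
    - [0,0,0]
    - [0,0,0]
    - [0,0,0]
  yaw: [0,0,0,0,0]

```text
time_s: 14.1
position: [0.6578, -0.102, 0.2113]
tool_rot: [[0.999, 0.044, 0.003], [0.044, -0.999, -0.001], [0.003, 0.001, -1.0]]
ft_force: [-2.4, 0.8, 7.6]
grip_width: 0.0302
gripper_force: 51.0
```

>>> jog_arm:
  hand: [0.055,0.055,0.055,0.055,0.055]
  travel:
    - [0,0,0]
    - [0,0,0]
    - [0,0,0]
    - [0,0,0.02]
    - [0,0,0.04]
  yaw: [0,0,0,0,0]

```text
time_s: 14.72
position: [0.657, -0.1019, 0.2683]
tool_rot: [[0.999, 0.044, -0.004], [0.044, -0.999, 0.001], [-0.004, -0.001, -1.0]]
ft_force: [0.3, -0.0, -0.1]
grip_width: 0.0553
gripper_force: 0.0
```

>>> jog_arm:
  hand: [0.06,0.06,0.06,0.06,0.06]
  travel:
    - [-0.02,0.004,0.01]
    - [-0.04,0.008,0]
    - [-0.04,0.008,0]
    - [-0.023,0.006,0]
    - [-0.01,0.002,0]
  yaw: [0,0,0,0,0]

```text
time_s: 15.35
position: [0.5236, -0.0738, 0.2797]
tool_rot: [[0.999, 0.044, 0.001], [0.044, -0.999, -0.0], [0.001, 0.0, -1.0]]
ft_force: [0.3, -0.1, -0.3]
grip_width: 0.0603
gripper_force: 0.0
```

Run:
```python
from h import *
C,im=snap("wrist","w6.png"); cv2.imwrite("pics/w6b.png",cv2.resize(im,(800,500)))
s=env.observe(); print(s["position"],s["ft_force"],proj(C,[.525,-.0743,.144])*1.25)
```

```text
[ 0.52332239 -0.07369262  0.27973018] [0.78250686 0.24476813 0.23030922] [404.01120007 244.45618515]
```

View pics/w6b.png

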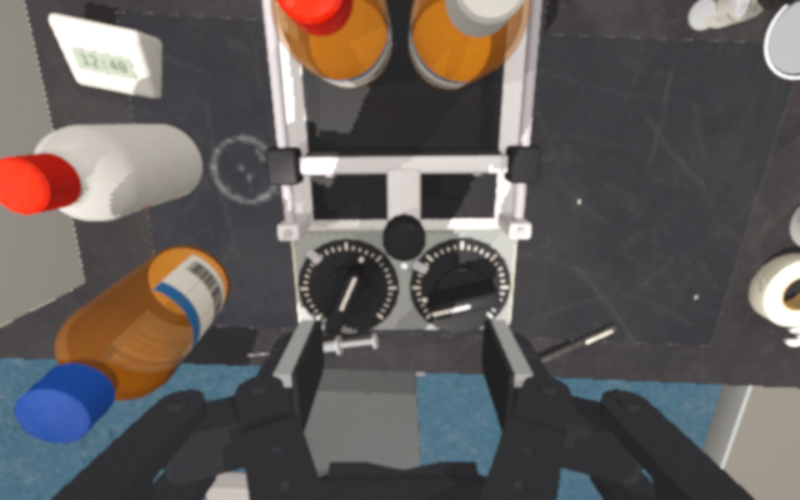

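The view shows both bottles upright, and the clamp grip top at (404,238), about 4 mm rearward of the estimate. Left dial: axis about (348,286), pointer to the front left-ish, rider near (313,257). Right dial: axis about (461,286), rider near (420,267).

>>> jog_arm:
  hand: [0.06,0.06,0.06,0.06,0.06]
  travel:
    - [0.003,0,-0.02]
    - [0.002,0,-0.04]
    - [0,0,-0.045]
    - [0,0,-0.026]
    - [0,0,-0.014]
  yaw: [0,0,0,0,0]

```text
time_s: 16.02
position: [0.5298, -0.0742, 0.1328]
tool_rot: [[0.999, 0.044, -0.002], [0.044, -0.999, 0.001], [-0.002, -0.001, -1.0]]
ft_force: [0.2, -0.2, -0.1]
grip_width: 0.06
gripper_force: 0.0
```

>>> jog_arm:
  hand: [0.04,0.02,0.0,0.0,0.0]
  travel:
    - [0,0,0]
    - [0,0,0]
    - [0,0,0]
    - [0,0,0]
    - [0,0,0]
  yaw: [0,0,0,0,0]
  grip_force: 40

```text
time_s: 16.65
position: [0.5301, -0.0743, 0.1353]
tool_rot: [[0.999, 0.044, 0.003], [0.044, -0.999, -0.001], [0.002, 0.001, -1.0]]
ft_force: [1.2, -1.1, 6.0]
grip_width: 0.0283
gripper_force: 40.5
```

>>> jog_arm:
  hand: [0.0,0.0,0.0,0.0,0.0]
  travel:
    - [0.006,0.0002,0]
    - [0.008,0.0004,0]
    - [0.008,0.0003,0]
    - [0.008,0.0004,0]
    - [0.006,0.0002,0]
  yaw: [0,0,0,0,0]

```text
time_s: 17.27
position: [0.5654, -0.0725, 0.1353]
tool_rot: [[0.999, 0.044, 0.0], [0.044, -0.999, -0.0], [0.0, 0.0, -1.0]]
ft_force: [-3.7, 0.8, 9.4]
grip_width: 0.0284
gripper_force: 40.8
```

>>> jog_arm:
  hand: [0.0,0.0,0.0,0.0,0.0]
  travel:
    - [0.003,0.0001,0]
    - [0.003,0.0001,0]
    - [0.002,0.0001,0]
    - [0.002,0.0001,0]
    - [0,0,0]
  yaw: [0,0,0,0,0]

```text
time_s: 17.9
position: [0.575, -0.072, 0.1353]
tool_rot: [[0.999, 0.044, -0.001], [0.044, -0.999, -0.0], [-0.001, 0.0, -1.0]]
ft_force: [-4.4, 1.1, 8.5]
grip_width: 0.0284
gripper_force: 40.9
```

>>> jog_arm:
  hand: [0.0,0.0,0.0,0.0,0.0]
  travel:
    - [0.001,0,0]
    - [0.001,0,0]
    - [0.001,0.0001,0]
    - [0.0005,0,0]
    - [0,0,0]
  yaw: [0,0,0,0,0]

```text
time_s: 18.52
position: [0.5782, -0.0718, 0.1353]
tool_rot: [[0.999, 0.044, -0.001], [0.044, -0.999, -0.0], [-0.001, -0.0, -1.0]]
ft_force: [-5.2, 0.0, 10.0]
grip_width: 0.0282
gripper_force: 40.9
```

>>> jog_arm:
  hand: [0.0,0.0,0.0,0.0,0.0]
  travel:
    - [0.001,0,0]
    - [0.0005,0,0]
    - [0.0005,0,0]
    - [0.0,0,0]
    - [0,0,0]
  yaw: [0,0,0,0,0]

```text
time_s: 19.15
position: [0.5788, -0.0718, 0.1353]
tool_rot: [[0.999, 0.044, -0.005], [0.044, -0.999, 0.0], [-0.005, -0.0, -1.0]]
ft_force: [-12.6, -0.1, 13.9]
grip_width: 0.0283
gripper_force: 41.3
```

>>> jog_arm:
  hand: [0.0,0.0,0.0,0.0,0.0]
  travel:
    - [0.001,0,0]
    - [0.0005,0,0]
    - [0,0,0]
    - [0.0,0,0]
    - [0,0,0]
  yaw: [0,0,0,0,0]

```text
time_s: 19.77
position: [0.579, -0.0718, 0.1352]
tool_rot: [[0.999, 0.044, -0.008], [0.044, -0.999, 0.0], [-0.008, -0.001, -1.0]]
ft_force: [-19.8, -0.6, 17.6]
grip_width: 0.0282
gripper_force: 41.6
```

Hard stop at about 50 mm travel with 20 N, so the clamp is snug. I'll release, rise and look at the dials.

>>> jog_arm:
  hand: [0.06,0.06,0.06,0.06,0.06]
  travel:
    - [0,0,0]
    - [0,0,0]
    - [0,0,0]
    - [0,0,0.02]
    - [0,0,0.045]
  yaw: [0,0,0,0,0]

```text
time_s: 20.4
position: [0.5818, -0.0718, 0.1982]
tool_rot: [[0.999, 0.044, -0.004], [0.044, -0.999, 0.002], [-0.004, -0.002, -1.0]]
ft_force: [1.0, -0.5, 0.4]
grip_width: 0.0601
gripper_force: 0.0
```

>>> jog_arm:
  hand: [0.06,0.06,0.06,0.06,0.06]
  travel:
    - [-0.02,-0.001,0]
    - [-0.04,-0.002,0]
    - [-0.045,-0.002,0]
    - [-0.025,-0.001,0]
    - [-0.01,0,0]
  yaw: [0,0,0,0,0]

```text
time_s: 21.02
position: [0.4417, -0.078, 0.1995]
tool_rot: [[0.999, 0.043, 0.0], [0.043, -0.999, -0.0], [0.0, 0.0, -1.0]]
ft_force: [-0.2, -1.1, 0.1]
grip_width: 0.0602
gripper_force: 0.0
```

>>> jog_arm:
  hand: [0.06,0.06,0.06,0.06,0.06]
  travel:
    - [0,0,0]
    - [0,0,0]
    - [0,0,0]
    - [0,0,0]
    - [0,0,0]
  yaw: [0,0,0,0,0]

```text
time_s: 21.65
position: [0.4425, -0.078, 0.1993]
tool_rot: [[0.999, 0.044, -0.0], [0.044, -0.999, 0.0], [-0.0, -0.0, -1.0]]
ft_force: [-0.8, 0.0, 0.0]
grip_width: 0.0598
gripper_force: 0.0
```

Run:
```python
from h import *
C,im=snap("wrist","w7.png")
s=env.observe(); print(s["position"].tolist(),s["tool_rot"].tolist(),s["q"].round(1),s["ft_force"])
for q in [(.46,-.025,.1),(.464,-.124,.1)]: print(proj(C,q))
np.savez("w7.npz",R=C[1],p=C[2])
u=[proj(C,q) for q in [(.46,-.025,.1),(.464,-.124,.1)]]
c=(u[0]+u[1])/2; x0=int(c[0]-160);y0=int(max(0,c[1]-110)); print(x0,y0)
cv2.imwrite("pics/w7c.png",cv2.resize(im[y0:y0+220,x0:x0+320],(800,550),interpolation=cv2.INTER_CUBIC))
```

```text
[0.4425065820310127, -0.07800450128581571, 0.1992755434499276] [[0.9990373787597345, 0.04386700978171836, -3.596789115107139e-05], [0.043867011675564685, -0.9990373778822444, 5.367331944067586e-05], [-3.35787796345681e-05, -5.5199456264406605e-05, -0.9999999979127427]] [-25.2  14.5  94.2   0.   71.3  62.3] [-0.61414026  0.43975033  0.29242764]
[248.27186255 185.14573917]
[389.42155038 185.79026301]
158 75
```

View pics/w7c.png

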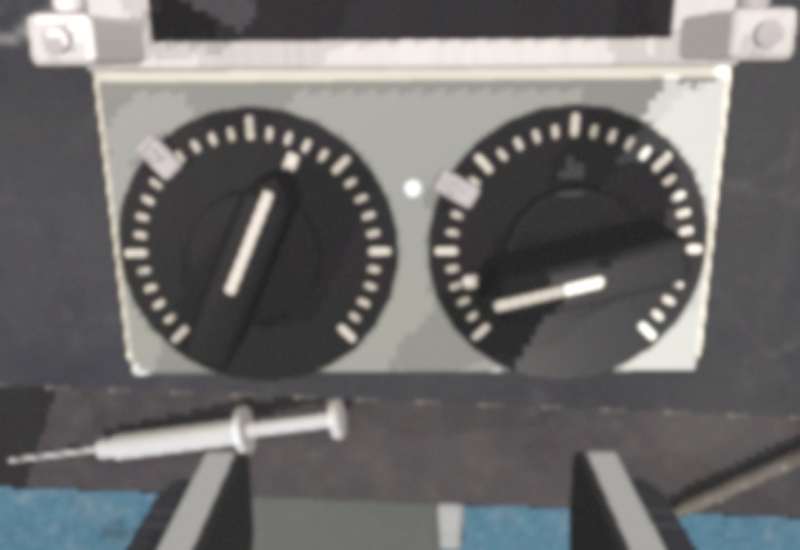

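The close view shows both dials. Left: nose (291,161), rider (160,157), axis about (258,245), so the pointer is to the rear right and the rider to the rear left. Right: nose (470,281), rider (459,189), axis about (570,243), so the pointer is to the front left and the rider slightly rear of left. I'll turn these into angles with the calibration.

```bash
cat > d.py <<'E'
from h import *
from scipy.optimize import least_squares
z=np.load("w7.npz"); C=(env.calibration("wrist"),z["R"],z["p"])
px=lambda a,b:(158+a/2.5,75+b/2.5)
A=np.radians([135,90,45,0,-45,-90,-135])
TL=[(181,333),(135,253),None,(250,127),(342,163),(379,251),(346,332)]
TR=[(482,332),(446,251),(483,162),(575,125),(664,160),(694,249),(647,330)]
def P(p,q): c,s=np.cos(p[2]),np.sin(p[2]); return np.array([p[0]+c*q[0]-s*q[1],p[1]+s*q[0]+c*q[1],q[2]])
def f(p):
    r=[]
    for y,T in ((.05,TL),(-.05,TR)):
        for a,t in zip(A,T):
            if t: r.append(proj(C,P(p,(-.104+p[4]*np.cos(a),y+p[4]*np.sin(a),p[3])))-px(*t))
    return np.concatenate(r)
r=least_squares(f,[.566,-.073,.043,.064,.04]); p=r.x
if __name__=="__main__":
    print(p.round(4),np.abs(f(p)).max())
    inv=lambda w:np.array([[np.cos(p[2]),np.sin(p[2])],[-np.sin(p[2]),np.cos(p[2])]])@(w[:2]-p[:2])
    for n,y,L in (("L",.05,dict(nose=(291,161,.072),l1=(268,193,.105),l2=(231,291,.105),rc=(160,157,.072),ri=(174,170,.072))),
              ("R",-.05,dict(nose=(470,281,.072),l1=(498,306,.105),l2=(603,284,.105),rc=(459,189,.072),ri=(474,196,.072)))):
        print(n,"axis",P(p,(-.104,y,.0995)).round(4))
        for k,(a,b,h) in L.items():
            q=inv(at(C,*px(a,b),h))-[-.104,y]; th=np.degrees(np.arctan2(q[1],q[0]))
            print(" ",k,q.round(4),"r",np.hypot(*q).round(4),"ang",th.round(1),"dial",((135-th)%360).round(1))
E
python3 d.py
```

```text
[ 0.5652 -0.0723  0.0528  0.065   0.0393] 0.9378995116456394
L axis [ 0.4587 -0.0279  0.0995]
  nose [ 0.0296 -0.0132] r 0.0324 ang -24.0 dial 159.0
  l1 [ 0.0253 -0.0114] r 0.0277 ang -24.2 dial 159.2
  l2 [-0.0017  0.0005] r 0.0018 ang 163.7 dial 331.3
  rc [0.031  0.0262] r 0.0406 ang 40.2 dial 94.8
  ri [0.0271 0.0224] r 0.0352 ang 39.6 dial 95.4
R axis [ 0.464  -0.1277  0.0995]
  nose [-0.0084  0.0321] r 0.0332 ang 104.6 dial 30.4
  l1 [-0.0066  0.0267] r 0.0275 ang 103.9 dial 31.1
  l2 [-0.0005 -0.0021] r 0.0021 ang -103.8 dial 238.8
  rc [0.0208 0.0359] r 0.0415 ang 60.0 dial 75.0
  ri [0.0186 0.0313] r 0.0364 ang 59.3 dial 75.7
```

Run:
```python
from h import *
C=cam("top")
print("stock",at(C,188,255,.197),"wash",at(C,185,216,.162))
```

```text
stock [0.41941069 0.13328361 0.197     ] wash [0.55234022 0.14819087 0.162     ]
```

>>> jog_arm:
  hand: [0.05,0.05,0.05,0.05,0.05]
  travel:
    - [0.003,0.01,0]
    - [0.004,0.012,0]
    - [0.004,0.012,-0.01]
    - [0.003,0.01,-0.01]
    - [0.002,0.006,0]
  yaw: [-0.08,-0.09,-0.09,-0.09,-0.062]

```text
time_s: 22.32
position: [0.4583, -0.0275, 0.1787]
tool_rot: [[0.932, -0.362, -0.001], [-0.362, -0.932, 0.0], [-0.001, 0.0, -1.0]]
ft_force: [0.3, -0.4, 0.9]
grip_width: 0.0499
gripper_force: 0.0
```

>>> jog_arm:
  hand: [0.05,0.05,0.05,0.05,0.05]
  travel:
    - [0,0,-0.01]
    - [0,0,-0.02]
    - [0,0,-0.02]
    - [0,0,-0.008]
    - [0,0,0]
  yaw: [0,0,0,0,0]

```text
time_s: 22.95
position: [0.4583, -0.0282, 0.121]
tool_rot: [[0.933, -0.36, -0.001], [-0.36, -0.933, 0.0], [-0.001, 0.0, -1.0]]
ft_force: [-0.1, 1.0, 0.8]
grip_width: 0.0497
gripper_force: 0.0
```

>>> jog_arm:
  hand: [0.05,0.05,0.05,0.05,0.05]
  travel:
    - [0,0,-0.008]
    - [0,0,-0.008]
    - [0,0,-0.005]
    - [0,0,0]
    - [0,0,0]
  yaw: [0,0,0,0,0]

```text
time_s: 23.58
position: [0.4585, -0.0281, 0.1005]
tool_rot: [[0.933, -0.36, 0.0], [-0.36, -0.933, -0.0], [0.0, -0.0, -1.0]]
ft_force: [0.7, 0.8, 0.6]
grip_width: 0.0497
gripper_force: 0.0
```

>>> jog_arm:
  hand: [0.03,0.02,0.0,0.0,0.0]
  travel:
    - [0,0,0]
    - [0,0,0]
    - [0,0,0]
    - [0,0,0]
    - [0,0,0]
  yaw: [0,0,0,0,0]
  grip_force: 25

```text
time_s: 24.2
position: [0.4585, -0.0279, 0.1005]
tool_rot: [[0.933, -0.36, 0.0], [-0.36, -0.933, 0.0], [0.0, -0.0, -1.0]]
ft_force: [0.6, 2.1, 3.6]
grip_width: 0.0134
gripper_force: 28.7
```

>>> jog_arm:
  hand: [0.0,0.0,0.0,0.0,0.0]
  travel:
    - [0,0,0]
    - [0,0,0]
    - [0,0,0]
    - [0,0,0]
    - [0,0,0]
  yaw: [0.06,0.12,0.13,0.13,0.13]

```text
time_s: 24.82
position: [0.4585, -0.028, 0.1005]
tool_rot: [[0.979, 0.205, 0.0], [0.205, -0.979, 0.0], [0.0, 0.0, -1.0]]
ft_force: [-0.5, 1.5, 4.4]
grip_width: 0.0135
gripper_force: 28.7
```

>>> jog_arm:
  hand: [0.0,0.0,0.0,0.0,0.0]
  travel:
    - [0,0,0]
    - [0,0,0]
    - [0,0,0]
    - [0,0,0]
    - [0,0,0]
  yaw: [0.13,0.13,0.13,0.1,0.056]

```text
time_s: 25.45
position: [0.4585, -0.028, 0.1005]
tool_rot: [[0.732, 0.682, 0.0], [0.682, -0.732, -0.0], [0.0, 0.0, -1.0]]
ft_force: [0.5, 2.4, 4.5]
grip_width: 0.0135
gripper_force: 28.7
```

>>> jog_arm:
  hand: [0.0,0.0,0.0,0.0,0.0]
  travel:
    - [0,0,0]
    - [0,0,0]
    - [0,0,0]
    - [0,0,0]
    - [0,0,0]
  yaw: [0,0,0,0,0]

```text
time_s: 26.08
position: [0.4585, -0.028, 0.1005]
tool_rot: [[0.734, 0.679, 0.0], [0.679, -0.734, -0.0], [0.0, 0.0, -1.0]]
ft_force: [0.4, 1.7, 5.5]
grip_width: 0.0134
gripper_force: 28.8
```

Run:
```python
from h import *
s=env.observe();R=s["tool_rot"];print(s["position"],np.degrees(np.arctan2(R[1,0],R[0,0])),s["ft_force"],s["wrist_torque"])
```

```text
[ 0.45853784 -0.02799344  0.10049898] 42.78307583170335 [0.40148174 1.65331488 5.50632874] [0.34320765 0.04917468 0.05051429]
```

>>> jog_arm:
  hand: [0.05,0.05,0.05,0.05,0.05]
  travel:
    - [0,0,0]
    - [0,0,0]
    - [0,0,0.02]
    - [0,0,0.04]
    - [0,0,0.04]
  yaw: [0,0,0,0,0]

```text
time_s: 26.7
position: [0.4581, -0.0281, 0.2012]
tool_rot: [[0.733, 0.68, -0.001], [0.68, -0.733, 0.0], [-0.001, -0.001, -1.0]]
ft_force: [0.9, -0.5, -0.1]
grip_width: 0.05
gripper_force: 0.0
```

>>> jog_arm:
  hand: [0.05,0.05,0.05,0.05,0.05]
  travel:
    - [-0.005,-0.01,0.01]
    - [-0.005,-0.01,0]
    - [-0.005,-0.01,0]
    - [0,0,0]
    - [0,0,0]
  yaw: [0,0,0,0,0]

```text
time_s: 27.32
position: [0.4433, -0.058, 0.2098]
tool_rot: [[0.733, 0.68, -0.001], [0.68, -0.733, 0.0], [-0.0, -0.001, -1.0]]
ft_force: [-0.8, 0.2, 0.6]
grip_width: 0.0503
gripper_force: 0.0
```

```bash
cat > pol.py <<'E'
from d import *
def polar(C,im,y):
    """mean brightness by shaker-frame angle in radius bands at z=.072, and bright line at z=.105"""
    out={}
    for n,h,r0,r1 in (("line",.105,.008,.026),("nose",.072,.031,.0345),("rider",.072,.0425,.0465)):
        th=np.arange(-180,180,1.); v=[]
        for a in np.radians(th):
            s=[]
            for rr in np.linspace(r0,r1,6):
                u=proj(C,P(p,(-.104+rr*np.cos(a),y+rr*np.sin(a),h)))
                s.append(cv2.getRectSubPix(im,(1,1),(float(u[0]),float(u[1]))).mean())
            v.append(np.mean(s))
        out[n]=(th,np.array(v))
    return out
def report(o,lo,hi):
    for n,(th,v) in o.items():
        k=(th>=lo)&(th<=hi); t,w=th[k],v[k]; m=w>(w.max()+np.median(w))/2
        print(n,"max",w.max().round(),"med",np.median(w).round(),"bright",t[m].astype(int).tolist(),"cen",np.average(t[m],weights=w[m]-np.median(w)).round(1))
if __name__=="__main__":
    im7=cv2.imread("pics/w7.png"); 
    print("before");report(polar((env.calibration("wrist"),z["R"],z["p"]),im7,.05),-40,70);report(polar((env.calibration("wrist"),z["R"],z["p"]),im7,-.05),40,125)
    import sys
    C,im=snap("wrist",sys.argv[1]); s=env.observe(); print(s["position"],s["ft_force"])
    print("L");report(polar(C,im,.05),-40,80)
    print("R");report(polar(C,im,-.05),40,125)
E
python3 pol.py w8.png
```

```text
before
line max 231.0 med 59.0 bright [-28, -27, -26, -25, -24, -23, -22, -21, -20, -19, -18] cen -23.1
nose max 222.0 med 61.0 bright [-26, -25, -24, -23, -22, -21, -20] cen -23.1
rider max 198.0 med 103.0 bright [36, 37, 38, 39, 40, 41, 42, 43, 44, 45, 46, 64, 65, 66, 67, 68, 69, 70] cen 48.6
line max 218.0 med 60.0 bright [98, 99, 100, 101, 102, 103, 104, 105, 106, 107, 108, 109] cen 103.4
nose max 187.0 med 53.0 bright [101, 102, 103, 104, 105, 106, 107] cen 104.0
rider max 197.0 med 95.0 bright [56, 57, 58, 59, 60, 61, 62, 63, 64] cen 60.0
[ 0.44340371 -0.05791922  0.20994767] [-0.50998735  0.34049642  0.62286533]
L
line max 221.0 med 46.0 bright [35, 36, 37, 38, 39, 40, 41, 42, 43, 44, 45, 46] cen 40.5
nose max 209.0 med 51.0 bright [37, 38, 39, 40, 41, 42, 43, 44] cen 40.4
rider max 190.0 med 93.0 bright [38, 39, 40, 41, 42, 43, 44, 45, 46] cen 42.0
R
line max 247.0 med 63.0 bright [96, 97, 98, 99, 100, 101, 102, 103, 104, 105, 106, 107, 108, 109] cen 102.6
nose max 192.0 med 47.0 bright [101, 102, 103, 104, 105, 106, 107] cen 104.0
rider max 185.0 med 59.0 bright [46, 47, 48, 57, 58, 59, 60, 61, 62, 63, 64, 65, 66, 87, 88, 89] cen 63.5
```

Run:
```python
from pol import *
c=env.calibration("wrist")
def ang(C,im,y,h,r,lo,hi):
    th=np.arange(lo,hi,.25); v=[]
    for a in np.radians(th):
        u=proj(C,P(p,(-.104+r*np.cos(a),y+r*np.sin(a),h))); v.append(cv2.getRectSubPix(im,(1,1),(float(u[0]),float(u[1]))).mean())
    v=np.array(v); m=v>(v.max()+v.min())/2; return round(th[m].mean(),1),round(m.sum()*.25*np.pi/180*r*1000,1),int(v.max())
C7=(c,z["R"],z["p"]); C8=cam("wrist")
for nm,C,im,y,lo,hi,pl,ph in (("7L",C7,cv2.imread("pics/w7.png"),.05,28,52,-40,-8),("8L",C8,cv2.imread("pics/w8.png"),.05,30,54,28,54),("7R",C7,cv2.imread("pics/w7.png"),-.05,48,72,90,118),("8R",C8,cv2.imread("pics/w8.png"),-.05,48,72,90,118)):
    print(nm,"rider",[ang(C,im,y,.072,r,lo,hi) for r in (.037,.039,.041,.043,.045)])
    print("   nose",[ang(C,im,y,.072,r,pl,ph) for r in (.031,.033)],"line",[ang(C,im,y,.105,r,pl,ph) for r in (.012,.018,.024)])
```

```text
7L rider [(np.float64(41.1), np.float64(11.8), 209), (np.float64(39.2), np.float64(9.7), 209), (np.float64(40.8), np.float64(8.1), 200), (np.float64(40.6), np.float64(7.9), 201), (np.float64(40.9), np.float64(7.5), 201)]
   nose [(np.float64(-23.1), np.float64(4.3), 210), (np.float64(-23.4), np.float64(4.3), 237)] line [(np.float64(-22.4), np.float64(3.5), 231), (np.float64(-23.0), np.float64(3.5), 232), (np.float64(-23.5), np.float64(3.7), 236)]
8L rider [(np.float64(42.8), np.float64(9.5), 191), (np.float64(42.8), np.float64(10.4), 198), (np.float64(42.1), np.float64(7.9), 192), (np.float64(42.2), np.float64(7.7), 190), (np.float64(42.2), np.float64(7.3), 193)]
   nose [(np.float64(40.5), np.float64(4.5), 142), (np.float64(40.4), np.float64(4.6), 229)] line [(np.float64(41.1), np.float64(3.4), 223), (np.float64(40.5), np.float64(3.5), 222), (np.float64(40.4), np.float64(3.6), 221)]
7R rider [(np.float64(59.9), np.float64(7.7), 192), (np.float64(60.9), np.float64(11.6), 206), (np.float64(59.6), np.float64(9.7), 202), (np.float64(60.2), np.float64(7.7), 199), (np.float64(60.2), np.float64(7.7), 196)]
   nose [(np.float64(103.8), np.float64(4.2), 120), (np.float64(104.2), np.float64(4.8), 211)] line [(np.float64(102.8), np.float64(3.5), 211), (np.float64(103.1), np.float64(3.6), 211), (np.float64(103.2), np.float64(3.7), 211)]
8R rider [(np.float64(61.1), np.float64(6.8), 148), (np.float64(60.1), np.float64(9.5), 194), (np.float64(60.1), np.float64(11.8), 193), (np.float64(59.2), np.float64(9.6), 190), (np.float64(59.7), np.float64(8.8), 181)]
   nose [(np.float64(104.0), np.float64(4.5), 159), (np.float64(103.9), np.float64(4.6), 210)] line [(np.float64(102.0), np.float64(4.1), 255), (np.float64(102.6), np.float64(4.4), 255), (np.float64(102.8), np.float64(3.9), 217)]
```

Compared side by side, the left pointer is about 1.5° short of its rider. I'll mend that now, before the timer.

>>> jog_arm:
  hand: [0.05,0.05,0.05,0.05,0.05]
  travel:
    - [0.008,0.015,0]
    - [0.007,0.015,-0.02]
    - [0,0,-0.03]
    - [0,0,-0.02]
    - [0,0,-0.01]
  yaw: [0,0,0,0,0]

```text
time_s: 28.0
position: [0.4582, -0.0276, 0.1293]
tool_rot: [[0.733, 0.68, -0.002], [0.68, -0.733, 0.001], [-0.001, -0.001, -1.0]]
ft_force: [0.3, -0.4, 0.5]
grip_width: 0.0499
gripper_force: 0.0
```

>>> jog_arm:
  hand: [0.05,0.05,0.05,0.05,0.05]
  travel:
    - [0,0,-0.01]
    - [0,0,-0.01]
    - [0,0,-0.009]
    - [0,0,0]
    - [0,0,0]
  yaw: [0,0,0,0,0]

```text
time_s: 28.62
position: [0.4586, -0.0281, 0.1015]
tool_rot: [[0.733, 0.68, 0.0], [0.68, -0.733, -0.0], [0.0, 0.0, -1.0]]
ft_force: [0.2, 0.2, -0.5]
grip_width: 0.0498
gripper_force: 0.0
```

>>> jog_arm:
  hand: [0.03,0.0,0.0,0.0,0.0]
  travel:
    - [0,0,0]
    - [0,0,0]
    - [0,0,0]
    - [0,0,0]
    - [0,0,0]
  yaw: [0,0,0,0,0]

```text
time_s: 29.25
position: [0.4585, -0.028, 0.1016]
tool_rot: [[0.733, 0.68, 0.0], [0.68, -0.733, -0.0], [0.0, 0.0, -1.0]]
ft_force: [-1.3, 0.6, 5.2]
grip_width: 0.0136
gripper_force: 28.8
```

>>> jog_arm:
  hand: [0.0,0.0,0.0,0.0,0.0]
  travel:
    - [0,0,0]
    - [0,0,0]
    - [0,0,0]
    - [0,0,0]
    - [0,0,0]
  yaw: [0.012,0.012,0,0,0]

```text
time_s: 29.88
position: [0.4585, -0.028, 0.1016]
tool_rot: [[0.717, 0.698, 0.0], [0.698, -0.717, -0.0], [0.0, 0.0, -1.0]]
ft_force: [-1.0, 0.9, 6.0]
grip_width: 0.0132
gripper_force: 28.9
```

>>> jog_arm:
  hand: [0.05,0.05,0.05,0.05,0.05]
  travel:
    - [0,0,0]
    - [0,0,0]
    - [0,0,0.02]
    - [0,0,0.04]
    - [0,0,0.04]
  yaw: [0,0,0,0,0]

```text
time_s: 30.5
position: [0.4582, -0.028, 0.2022]
tool_rot: [[0.717, 0.697, -0.001], [0.697, -0.717, 0.0], [-0.0, -0.001, -1.0]]
ft_force: [0.5, -0.3, 0.2]
grip_width: 0.0501
gripper_force: 0.0
```

>>> jog_arm:
  hand: [0.05,0.05,0.05,0.05,0.05]
  travel:
    - [-0.005,-0.01,0.01]
    - [-0.005,-0.01,0]
    - [-0.005,-0.01,0]
    - [0,0,0]
    - [0,0,0]
  yaw: [0,0,0,0,0]

```text
time_s: 31.12
position: [0.4433, -0.058, 0.2108]
tool_rot: [[0.717, 0.697, -0.001], [0.697, -0.717, 0.001], [-0.0, -0.001, -1.0]]
ft_force: [-1.6, -0.8, 0.9]
grip_width: 0.0495
gripper_force: 0.0
```

```bash
cat > chk.py <<'E'
from pol import *
import sys
def ang(C,im,y,h,r,lo,hi):
    th=np.arange(lo,hi,.25); v=[]
    for a in np.radians(th):
        u=proj(C,P(p,(-.104+r*np.cos(a),y+r*np.sin(a),h))); v.append(cv2.getRectSubPix(im,(1,1),(float(u[0]),float(u[1]))).mean())
    v=np.array(v); m=v>(v.max()+v.min())/2; return float(round(th[m].mean(),1))
C,im=snap("wrist",sys.argv[1]); s=env.observe(); print(s["time_s"],s["position"],s["ft_force"])
for y,lo,hi in ((.05,30,54),(-.05,46,74)):
    print("rider",[ang(C,im,y,.072,r,lo,hi) for r in (.041,.043,.045)],"nose",[ang(C,im,y,.072,r,lo,hi) for r in (.031,.033)],"line",[ang(C,im,y,.105,r,lo,hi) for r in (.012,.018,.024)])
E
python3 chk.py w9.png
```

```text
31.175 [ 0.44340054 -0.05790266  0.21095568] [-0.01897134 -0.75251708  0.15994173]
rider [42.2, 42.2, 42.2] nose [41.9, 41.9] line [42.8, 42.1, 41.8]
rider [59.9, 57.6, 58.2] nose [48.6, 52.6] line [69.6, 49.5, 56.6]
```

The left pointer is now within 0.3° of its rider. Next is the timer dial: grip at yaw 106.5°, then turn -44°.

>>> jog_arm:
  hand: [0.05,0.05,0.05,0.05,0.05]
  travel:
    - [0.003,-0.01,0]
    - [0.005,-0.018,0]
    - [0.005,-0.018,0]
    - [0.005,-0.016,0]
    - [0.0025,-0.008,0]
  yaw: [0.07,0.11,0.12,0.12,0.12]

```text
time_s: 31.8
position: [0.4642, -0.1285, 0.211]
tool_rot: [[0.252, 0.968, -0.0], [0.968, -0.252, 0.0], [0.0, -0.0, -1.0]]
ft_force: [-0.8, -0.3, -0.0]
grip_width: 0.0502
gripper_force: 0.0
```

>>> jog_arm:
  hand: [0.05,0.05,0.05,0.05,0.05]
  travel:
    - [0,0,-0.01]
    - [0,0,-0.02]
    - [0,0,-0.025]
    - [0,0,-0.015]
    - [0,0,0]
  yaw: [0.12,0.12,0.12,0.12,0.067]

```text
time_s: 32.42
position: [0.4636, -0.1275, 0.14]
tool_rot: [[-0.287, 0.958, -0.002], [0.958, 0.287, 0.001], [0.002, -0.002, -1.0]]
ft_force: [0.1, -0.3, 0.2]
grip_width: 0.0501
gripper_force: 0.0
```

Run:
```python
from h import *
s=env.observe();R=s["tool_rot"];print(s["position"],np.degrees(np.arctan2(R[1,0],R[0,0])),s["ft_force"],s["q"].round())
```

```text
[ 0.46356534 -0.12746392  0.14003929] 106.68849418214818 [ 0.05987811 -0.30339668  0.24702854] [-30.  22.  95.   0.  64. -46.]
```

>>> jog_arm:
  hand: [0.05,0.05,0.05,0.05,0.05]
  travel:
    - [0,0,-0.01]
    - [0,0,-0.013]
    - [0,0,-0.01]
    - [0,0,-0.006]
    - [0,0,0]
  yaw: [0,0,0,0,0]

```text
time_s: 33.05
position: [0.4638, -0.128, 0.1019]
tool_rot: [[-0.284, 0.959, -0.001], [0.959, 0.284, 0.0], [0.001, -0.001, -1.0]]
ft_force: [-0.2, 0.1, -0.3]
grip_width: 0.0502
gripper_force: 0.0
```

>>> jog_arm:
  hand: [0.03,0.02,0.0,0.0,0.0]
  travel:
    - [0,0,0]
    - [0,0,0]
    - [0,0,0]
    - [0,0,0]
    - [0,0,0]
  yaw: [0,0,0,0,0]

```text
time_s: 33.67
position: [0.4639, -0.1281, 0.1027]
tool_rot: [[-0.284, 0.959, 0.0], [0.959, 0.284, -0.0], [-0.001, 0.0, -1.0]]
ft_force: [-2.9, 0.0, 5.2]
grip_width: 0.0134
gripper_force: 28.6
```

>>> jog_arm:
  hand: [0.0,0.0,0.0,0.0,0.0]
  travel:
    - [0,0,0]
    - [0,0,0]
    - [0,0,0]
    - [0,0,0]
    - [0,0,0]
  yaw: [-0.05,-0.09,-0.09,-0.09,-0.09]

```text
time_s: 34.3
position: [0.4638, -0.1281, 0.1027]
tool_rot: [[0.124, 0.992, -0.0], [0.992, -0.124, -0.0], [-0.0, -0.0, -1.0]]
ft_force: [-2.0, -0.3, 6.2]
grip_width: 0.0134
gripper_force: 28.7
```

>>> jog_arm:
  hand: [0.0,0.0,0.0,0.0,0.0]
  travel:
    - [0,0,0]
    - [0,0,0]
    - [0,0,0]
    - [0,0,0]
    - [0,0,0]
  yaw: [-0.09,-0.09,-0.09,-0.06,-0.03]

```text
time_s: 34.92
position: [0.4637, -0.1281, 0.1027]
tool_rot: [[0.465, 0.886, -0.0], [0.886, -0.465, -0.0], [-0.0, -0.0, -1.0]]
ft_force: [-4.1, -1.1, 7.0]
grip_width: 0.0131
gripper_force: 28.7
```

>>> jog_arm:
  hand: [0.0,0.0,0.05,0.05,0.05]
  travel:
    - [0,0,0]
    - [0,0,0]
    - [0,0,0]
    - [0,0,0]
    - [0,0,0.02]
  yaw: [0,0,0,0,0]

```text
time_s: 35.55
position: [0.4634, -0.1277, 0.1215]
tool_rot: [[0.464, 0.886, -0.003], [0.886, -0.464, 0.002], [0.0, -0.003, -1.0]]
ft_force: [0.2, 0.3, 0.1]
grip_width: 0.0503
gripper_force: 0.0
```

>>> jog_arm:
  hand: [0.05,0.05,0.05,0.05,0.05]
  travel:
    - [-0.003,0.003,0.035]
    - [-0.008,0.012,0.035]
    - [-0.008,0.015,0.015]
    - [-0.003,0.01,0]
    - [0,0,0]
  yaw: [-0.15,-0.15,-0.15,-0.15,0]

```text
time_s: 36.17
position: [0.4418, -0.0876, 0.2074]
tool_rot: [[0.882, 0.472, 0.0], [0.472, -0.882, 0.0], [0.0, 0.0, -1.0]]
ft_force: [-0.1, -0.2, 0.5]
grip_width: 0.05
gripper_force: 0.0
```

```bash
python3 chk.py w10.png
```

```text
36.225 [ 0.44194669 -0.08798878  0.20721803] [ 0.23159558  0.35257552 -0.06897491]
rider [41.4, 41.2, 41.5] nose [41.9, 42.4] line [42.6, 42.1, 42.0]
rider [59.5, 58.1, 60.6] nose [60.1, 60.0] line [60.5, 60.1, 59.9]
```

Run:
```python
from h import *
B=[.661,-.0325,.216];A=[.664,-.104,.221]
for n in ("top","scene"):
    C,im=snap(n,n+"9.png")
    for k,q in (("B",B),("A",A)):
        u=proj(C,q).round().astype(int); pt=im[u[1]-8:u[1]+9,u[0]-8:u[0]+9].astype(int)
        m=(pt[...,2]>130)&(pt[...,1]<80) if k=="B" else (pt.min(2)>150)
        ys,xs=np.nonzero(m); print(n,k,u,m.sum(),(at(C,xs.mean()+u[0]-8,ys.mean()+u[1]-8,q[2]).round(3) if m.any() else None))
```

```text
top B [235 174] 92 [ 0.652 -0.034  0.216]
top A [257 171] 90 [ 0.661 -0.101  0.221]
scene B [256 194] 53 [ 0.64  -0.018  0.216]
scene A [271 183] 114 [ 0.657 -0.094  0.221]
```

```bash
python3 -c "
from rig import env
print(env.close_job())"
```

```text
the job is handed in; nothing more can be done
None
```

The job is handed in at about 36 s: both brown bottles stand on the tray, about 35 mm to either side of its middle; I pushed the clamp up to about 20 N against them, and the speed dial, then the timer dial, is within about 1° of its rider by the wrist camera.

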